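# Charge the flat battery packs

## Task

Get the flat battery packs ready to charge: first turn the controller's dial so that its white pointer is on the red mark (off), then press on top of each blue pack parked at the far end of the charging dock and drag it back down its lane until it is fully home against the brass contacts. Next fit the orange retaining plate in the gap behind the packs by tilting its dashed edge under the dock's overhanging lip and levelling it down flat on the dock floor. Only then turn the dial's pointer to the green mark, let go, and leave the jar, the meter and the screwdriver alone.

Things in the scene. Friction and masses are not known exactly. Their poses are not given: they have to be found in the camera images.
- dock: Fixed grey charging dock, black walls, 184 mm (x) by 312 mm (y), turned a little. Origin: centre of its underside; its own -x faces the robot. Slippery floor top at z 12 mm. Side walls: inner faces y +-148 mm, top z 28 mm. Four lanes centred at y +112.5, +37.5, -37.5, -112.5 mm, 71 mm wide, parted by dividers 4 mm thick, 12 mm high, from x -84 to +4 mm only.
- stop (a point): Middle of the near stop wall's inner face (brass contacts), in the dock's frame x -84, y 0, z 12 mm (floor level); wall top z 34 mm. A pack fully home touches this wall: its centre at x -39 mm, far end at x +6 mm, in the dock's frame. A black terminal strip 20 mm high (look only) stands before the wall.
- lip (a point): Middle of the free edge of the lip's underside, in the dock's frame x 72, y 0, z 34 mm. The lip overhangs x 72 to 84 mm over the whole width, is 6 mm thick (top z 40 mm), and stands on the far wall (inner face x +84 mm). Behind packs fully home the gap to the far wall is 78 mm.
- pack1: Flat blue battery pack, black rubber top pad, yellow stripe at its near end, 90 (x) by 68 (y) by 16 mm high, 0.25 kg, loose; origin: centre of its underside. Parked in the dock lane at y +112.5 mm, its far end under the lip. It slides easily on the dock (friction 0.2 or less); fingers rub on its top at 0.45 or more: a press of 8 to 15 N drags it. Absent in some runs.
- pack2: The same as pack1, in the lane at y +37.5 mm. Absent in some runs.
- pack3: The same as pack1, in the lane at y -37.5 mm. Absent in some runs.
- pack4: The same as pack1, in the lane at y -112.5 mm. Absent in some runs.
- retainer: Loose orange plate, 70 (x) by 240 (y) by 10 mm thick, 0.24 kg, flat on the bench beside the dock; origin: centre of its underside. Black grip rib upright on top, along y. The +x edge, with two white dashes, goes under the lip. Fitted: level on the dock floor, in the dock's frame origin about x 45, y 0, z 12 mm, axes along the dock's (8 mm of play in x, 28 mm either way in y).
- rib (a point): Grip point on the retainer's rib, at x -12, y 0, z 41 mm in the retainer's frame. The rib is 16 mm (x) by 70 mm (y), centred at x -12 mm, and stands from z 10 to z 50 mm.
- controller: Fixed grey charge controller box, 120 by 120 by 45 mm high, with a dial in the middle of its top, turned about the vertical; origin: centre of its underside; at its -x face a small screen.
- dial_grip (a point): Point on the dial's axis at grip height, 82 mm above the bench. The dial's bar grip is 14 mm wide, 42 mm long, its top 89 mm above the bench and its foot 59 mm.
- red_mark (a point): The red (off) mark on the scale on top of the controller, 45 mm from the dial's axis, at 46 mm height above the bench.
- green_mark (a point): The green (charge) mark on the same scale, 45 mm from the dial's axis; the other marks are white and thin.
- dial (a joint): Angle of the black dial (rad), 0 to 4.6, growing clockwise seen from above; at 0 its bar grip lies along the controller's x with its white pointer end towards the controller's -x. The pointer is on the red mark at 0.46 and on the green mark at 2.30. Light friction, stays where it is left.
- jar: Jar with yellow cap, 60 mm across, 75 mm high, bystander; origin: centre of its underside.
- meter: Yellow multimeter lying flat, 75 by 140 by 40 mm, bystander; origin: centre of its underside.
- screwdriver: Screwdriver lying on the bench beyond the dock, about 200 mm long, bystander; origin under its middle.
Things that resemble listed ones, but are neither listed nor needed, are in the scene too. What is shaped like the pack4 but turquoise is not meant. Of the things that look like the retainer, take the one that is farthest to the robot's right at the start.

How it is judged:
By the outcome, as a careful person would: the job done as asked, in the order asked, and still so for the second after the job is handed in, with the robot touching nothing.
Of pack1, pack2, pack3, pack4 only 2 to 4 are there at a start; the rules pass over those that are not, and their reading is None.
At some moment in a run one of retainer may be knocked a few centimetres aside while the robot is not near it.
Once in a run the grip may slacken for a moment while it holds something.
It also fails if it takes over 210 s, if anything falls off the work surface, if the arm or the gripper's body presses on something with over 40 N, if the wrist force passes 120 N, or if a joint passes its speed limit or range.

## Robot

A 7-joint arm with a two-finger parallel gripper is mounted at the origin on the work surface. World frame = base frame: x ahead of the robot, y to its left, z up, the work surface at z = 0. Lengths are in mm, angles in rad, forces in N, time in s.
With the tool pointing down it reaches from about 400 to 900 mm from the base axis. Payload 5.6 kg.
Tool frame: the origin (TCP) lies midway between the tips of the shut fingers; the grasp point (between the pads) lies 19 mm behind it; z points along the fingers, y is the line along which they close (so a half turn about z gives the same grasp; the last joint's range is limited). The gripper opens to 92 mm and grips with 3 to 60 N. Pads are 20 mm wide; open, the fingers measure 128 mm over their backs; the gripper's body (75 mm by 189 mm) begins 69 mm behind the grasp point.
Start: joints at [1.297, 0.468, -0.012, 1.603, 0.006, 1.071, -0.056], TCP at [148.649, -632.782, 214.592] pointing down, gripper open.
Joint ranges: [-2.53, 2.53], [-0.31, 2.02], [-1.57, 1.55], [0.28, 2.44], [-1.29, 4.43], [0.15, 1.84], [-2.92, 2.92]. Speed limits (rad/s): [2.57, 2.57, 3.14, 3.14, 3.14, 3.14, 3.14].

## Interface

Orientations are given as a rotation vector (axis times angle).
In Python, from cell import robot, grip, kin, viewer gives the robot as it stands. Calls block until the motion is done:
- robot.movep(position, orientation): joint-space move of the TCP to a pose.
- robot.servo_line(position, feed=150, rotation=None): straight line of the TCP; rotation=None keeps the orientation; feed is the mean speed in mm/s.
- robot.goto_joints(angles): joint-space move.
- grip(opening, newtons=None): opening from 0.0 (shut) to 1.0 (fully open); newtons is the grip in N (None keeps the last); returns when the fingers have stopped.
- robot.hold(seconds).
- kin.ik(position, orientation): joint angles nearest the present ones, or None.
- robot.observe(): the state.
- viewer.read_camera(name): name is "scene" or "top" or "wrist"; returns the picture (480x640x3 uint8, red, green, blue); there is no depth.
- viewer.camera_info(name): a dict with "camera_matrix" (3x3 intrinsics, pixels), "R" (3x3) and "t" (3): a world point X has camera coordinates R X + t. Camera axes: x right, y down, z forward; pixel columns grow to the right and rows downward; lengths in mm; the calibration is good to about 2 mm. A picture is of the moment at which its call begins: read the wrist's pose just before it. camera_info takes no time and is no camera call; for the wrist camera it gives the pose at the moment of the call.
A pose or a line that the arm cannot do raises robot.IKError and nothing moves.
- robot.job_done(): hands the job in; it is judged then, once.
Trained networks look in the newest picture that a camera, given by its name, has taken for a name from the list of things; names that differ only in an ending like _2 or _b are one class to them, and where a whole thing is asked for, a point or a joint stands for the part that bears it (a point fixed in the world has none). Each returns a list of dicts, best first, with "confidence" (0 to 1); they miss things now and then, are a little off and sometimes report something else, mostly with a low value. They report only what shows in the picture. A call takes as long as a camera call. They do not tell look-alikes from the thing itself.
- viewer.silhouettes(name, camera): "mask" (480x640 bool, what is visible of it).
- viewer.pinpoint(name, camera): "at" ([x, y, z] in mm, in the coordinates of the camera as it stood for that picture, good to about 4 mm: a listed point, or the origin of a listed thing).
The state is a dict: "t": time; "joints": joint angles; "joint_velocities": joint speeds; "joint_torque": joint torques, N m; "tcp_pos": TCP position; "tcp_rot": TCP orientation; "contact_force": force on the tool from outside, world axes, zero at the start; "wrist_torque": the same for the moment, N m; "grip_width": opening from 0.0 (shut) to 1.0 (fully open); "grip_force": force on a finger pad.
Only numpy, scipy, OpenCV 4.12 (cv2) and the standard library are available. Lean on these libraries where they do the work, as an engineer would, in place of code of your own. Each camera call takes 0.05 s, during which the arm holds its last target. There are 200 camera calls.

## Working session

There is one attempt and no reset: what is moved stays moved. The work goes in short steps, each a Python script; the robot and the scene stay as the last script left them, time stands still between calls to the robot, and variables do not carry over. Pictures are saved under pics/ and viewed, at most 15 in all, crops included, and the job is handed in when it is done.

```bash
ls; mkdir -p pics
cat > h.py <<'E'
import numpy as np, cv2
from scipy.spatial.transform import Rotation as Rn
from cell import robot, grip, kin, viewer
def snap(cam,fn=None):
    info=viewer.camera_info(cam); im=viewer.read_camera(cam)
    if fn: cv2.imwrite('pics/'+fn,cv2.cvtColor(np.ascontiguousarray(im),cv2.COLOR_RGB2BGR))
    return im,info
def w(info,p): return np.array(info['R']).T@(np.array(p)-np.array(info['t']))
def pix2w(info,uv,z):
    K=np.array(info['camera_matrix']);R=np.array(info['R']);t=np.array(info['t'])
    d=R.T@np.linalg.inv(K)@np.array([uv[0],uv[1],1.]);c=-R.T@t
    return c+d*(z-c[2])/d[2]
def w2pix(info,X):
    K=np.array(info['camera_matrix']);p=K@(np.array(info['R'])@np.array(X)+np.array(info['t']));return p[:2]/p[2]
def down(yaw):
    "tool z down; tool y axis (closing) at world angle yaw"
    y=np.array([np.cos(yaw),np.sin(yaw),0]);z=np.array([0,0,-1.]);x=np.cross(y,z)
    return Rn.from_matrix(np.stack([x,y,z],1)).as_rotvec()
E
python3 - <<'E'
from h import *
o=robot.observe(); print({k:np.round(v,3) for k,v in o.items()})
for cam in('top','scene'):
    im,info=snap(cam,cam+'0.png')
    for n in('dock','stop','lip','pack1','retainer','rib','controller','dial_grip','red_mark','green_mark','jar','meter','screwdriver'):
        print(cam,n,[(w(info,d['at']).round(0).tolist(),round(d['confidence'],2)) for d in viewer.pinpoint(n,cam)][:6])
E
```

```text
pics
{'t': np.float64(0.0), 'joints': array([ 1.297,  0.468, -0.012,  1.604,  0.006,  1.071, -0.056]), 'joint_velocities': array([-0.001,  0.   , -0.001,  0.001, -0.   ,  0.   , -0.001]), 'joint_torque': array([-0.0000e+00, -5.2057e+01, -1.3000e-02, -2.4375e+01, -5.7000e-02,
        1.7000e-02,  0.0000e+00]), 'tcp_pos': array([ 148.47 , -632.213,  213.642]), 'tcp_rot': array([-3.119e+00, -3.610e-01,  1.000e-03]), 'contact_force': array([ 0.833,  0.202, -0.443]), 'wrist_torque': array([ 0.004, -0.001,  0.021]), 'grip_force': np.float64(0.0), 'grip_width': np.float64(0.999)}
top dock [([521.0, -12.0, -1.0], 0.71), ([503.0, 340.0, 45.0], 0.27)]
top stop [([437.0, -15.0, 6.0], 0.9), ([499.0, 340.0, 43.0], 0.71)]
top lip [([590.0, -17.0, 35.0], 0.77), ([506.0, -315.0, -1.0], 0.19)]
top pack1 [([326.0, -251.0, -5.0], 0.92), ([549.0, -128.0, 11.0], 0.72), ([547.0, -52.0, 11.0], 0.66), ([553.0, 97.0, 11.0], 0.61)]
top retainer [([499.0, 351.0, 0.0], 0.94), ([572.0, 565.0, -2.0], 0.89), ([438.0, -11.0, 7.0], 0.63), ([503.0, 339.0, 42.0], 0.45)]
top rib [([503.0, 339.0, 44.0], 0.81), ([579.0, 
[... 540 characters left out ...]
5)]
scene pack1 [([550.0, -54.0, 12.0], 0.9), ([324.0, -252.0, -1.0], 0.86), ([550.0, -127.0, 13.0], 0.66), ([551.0, 93.0, 13.0], 0.59), ([499.0, 334.0, 41.0], 0.51)]
scene retainer [([500.0, 348.0, -3.0], 0.78)]
scene rib [([498.0, 331.0, 41.0], 0.98), ([580.0, 569.0, 41.0], 0.84)]
scene controller [([506.0, -322.0, -2.0], 0.57)]
scene dial_grip [([510.0, -325.0, 81.0], 0.61), ([544.0, -302.0, 46.0], 0.49)]
scene red_mark [([480.0, -288.0, 46.0], 0.89), ([508.0, -323.0, -2.0], 0.3)]
scene green_mark [([546.0, -301.0, 43.0], 0.74), ([510.0, -324.0, 79.0], 0.43)]
scene jar [([742.0, -266.0, 1.0], 0.94)]
scene meter [([785.0, 243.0, -3.0], 0.78)]
scene screwdriver [([743.0, -29.0, 1.0], 0.87)]
```

View pics/top0.png

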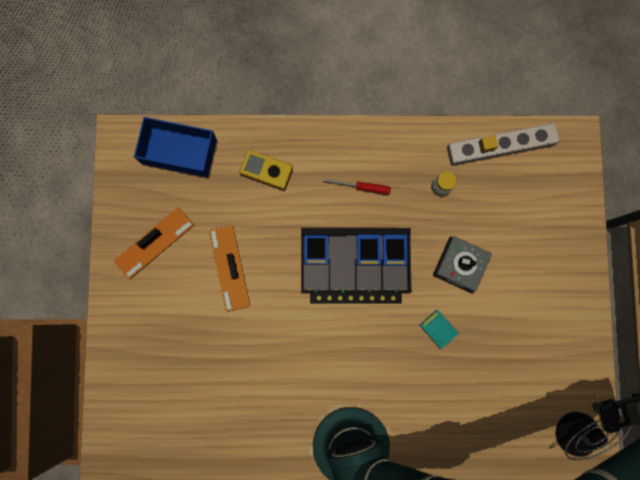

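View pics/scene0.png

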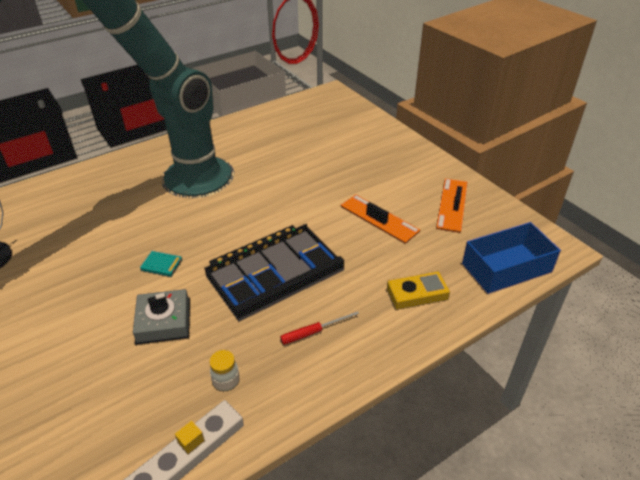

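The top view has packs in lanes 1, 3 and 4, with no pack2. The right-hand retainer is around (230,268), its dashes on the +y side, and the controller is around (463,264). Next I'll look closer at the dial.

Run:
```python
from h import *
robot.movep([480,-320,330],down(np.pi/2))
print(robot.observe()['t'],robot.observe()['joints'].round(2))
im,info=snap('wrist','w1.png')
R=np.array(info['R']);print('cam',(-R.T@np.array(info['t'])).round(0),R.round(2).tolist())
P={}
for n in('controller','dial_grip','red_mark','green_mark','dial','stop','lip','dock','pack4'):
    P[n]=[(w(info,d['at']).round(1).tolist(),round(d['confidence'],2)) for d in viewer.pinpoint(n,'wrist')][:3]; print(n,P[n])
    if n in('dial_grip','red_mark','green_mark') and P[n]: print(w2pix(info,P[n][0][0]).round(0))
```

```text
3.1167 [ 1.09  0.34 -0.71  1.61  0.23  1.28  1.91]
cam [ 407. -321.  501.] [[0.0, 1.0, -0.0], [0.97, -0.0, 0.26], [0.26, -0.0, -0.97]]
controller [([507.5, -319.7, -0.1], 0.85), ([504.4, -321.0, 80.2], 0.61), ([587.8, -15.1, 33.3], 0.17)]
dial_grip [([504.2, -317.7, 82.9], 0.97), ([433.7, -16.7, 14.4], 0.49)]
[326. 229.]
red_mark [([474.4, -283.7, 46.8], 0.85)]
[353. 198.]
green_mark [([546.7, -307.5, 46.8], 0.65)]
[333. 255.]Traceback (most recent call last):
  File "<stdin>", line 8, in <module>
ValueError: it knows: controller, dial_grip, dock, green_mark, jar, lip, meter, pack, red_mark, retainer, rib, screwdriver, stop
```

View pics/w1.png

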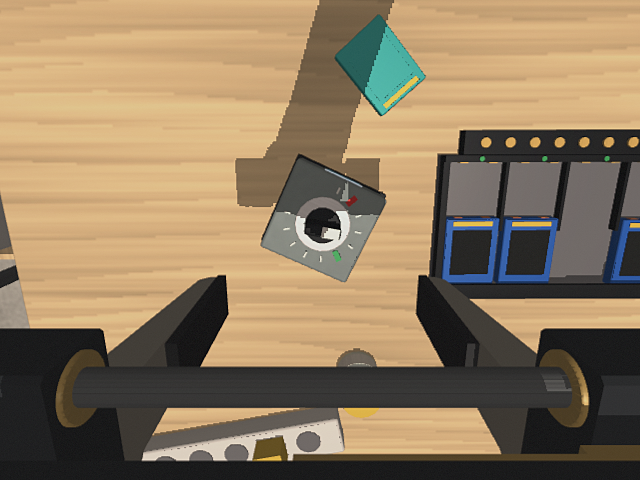

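Run:
```python
import cv2
a=cv2.imread('pics/w1.png')[150:290,255:395]
cv2.imwrite('pics/w1c.png',cv2.resize(a,(560,560),interpolation=cv2.INTER_CUBIC))
```

```text
(no output)
```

View pics/w1c.png

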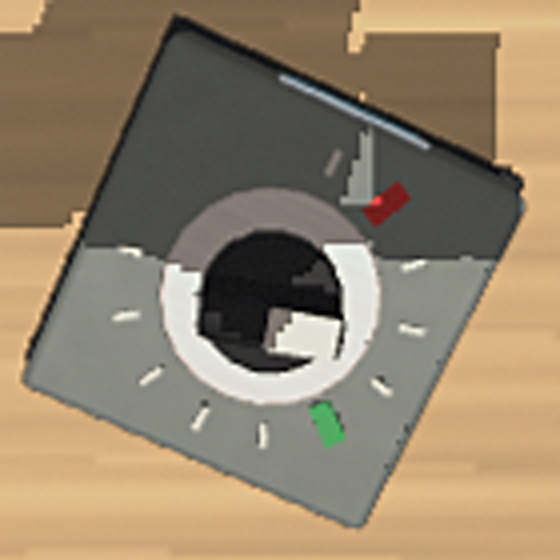

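The white pointer half is at about (310,335) in the crop, so the bar points near world angle 80°, a dial angle of roughly 1.3. I'll go in closer, aligned with the bar.

Run:
```python
from h import *
c=[504,-319,110]
for off in(0,180):
    print(off,[(y,None if (q:=kin.ik(c,down(np.radians(y+off)))) is None else q[[4,6]].round(2)) for y in(-70,-30,-8,20,45)])
robot.movep([500,-319,200],down(np.radians(-8)+0))
print(robot.observe()['joints'].round(2),robot.observe()['t'])
im,info=snap('wrist','w2.png')
for n in('dial_grip','red_mark','green_mark','controller'):
    for d in viewer.pinpoint(n,'wrist')[:1]:
        X=w(info,d['at']); print(n,X.round(1),round(d['confidence'],2),w2pix(info,X).round(0))
```

```text
0 [(-70, array([ 0.09, -0.79])), (-30, array([ 0.17, -0.16])), (-8, array([0.22, 0.19])), (20, array([0.28, 0.63])), (45, array([0.33, 1.02]))]
180 [(-70, array([0.46, 2.05])), (-30, array([0.54, 2.69])), (-8, array([1.03, 2.74])), (20, array([-1.03, -1.43])), (45, array([-1.03, -1.  ]))]
[ 0.8   0.42 -0.37  1.74  0.17  1.01  0.23] 4.8583
dial_grip [ 505.4 -317.2   81.4] 0.8 [328. 230.]
red_mark [ 473.7 -283.3   46.8] 0.66 [286. 188.]
green_mark [ 548.3 -305.4   50.1] 0.96 [375. 202.]
controller [ 507.8 -321.1    2.4] 0.62 [330. 215.]
```

View pics/w2.png

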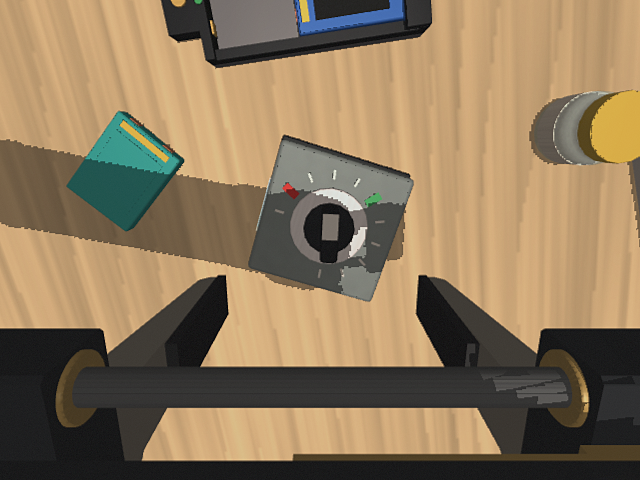

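The bar is vertical in the image, so it is aligned with the gripper. Its white pointer end is up at (330,228), red is at (290,190) and green at (373,200). I'll refine the angles and turn the dial to red.

```bash
cat > dial.py <<'E'
from h import *
im=cv2.cvtColor(cv2.imread('pics/w2.png'),cv2.COLOR_BGR2HSV)
E
python3 - <<'E'
from h import *
info=viewer.camera_info('wrist')
im=cv2.cvtColor(cv2.imread('pics/w2.png'),cv2.COLOR_BGR2HSV)[130:300,250:410]
H,S,V=[im[...,i].astype(int) for i in range(3)]
def cen(m):
    n,l,st,c=cv2.connectedComponentsWithStats(m.astype(np.uint8)); i=1+st[1:,4].argmax(); return c[i]+[250,130],st[i]
r,_=cen(((H<8)|(H>172))&(S>120)); g,_=cen((H>45)&(H<85)&(S>90)); print(r,g)
R,G=pix2w(info,r,46),pix2w(info,g,46)
# axis: clockwise from red to green 1.84 rad, radius 45
m=(R+G)/2; d=(G-R)[:2]; L=np.linalg.norm(d); print('chord',L,'expect',90*np.sin(.92))
n=np.array([d[1],-d[0]])/L   # right of red->green
C=m[:2]+n*45*np.cos(.92); print('axis',C)
ar=np.degrees(np.arctan2(*(R[:2]-C)[::-1])); ag=np.degrees(np.arctan2(*(G[:2]-C)[::-1])); print(ar,ag)
E
```

```text
[290.21969697 190.42424242] [372.83076923 199.4       ]
chord 71.941487929082 expect 71.60414580327294
axis [ 505.18220356 -321.39267022]
128.61151644462754 22.927845993414596
```

```bash
cat > dial.py <<'E'
from h import *
C=np.array([505,-320.])
def turn(y0,y1,zt=66):
    grip(.45)
    robot.movep([*C,130],down(np.radians(y0)))
    robot.servo_line([*C,zt],100)
    grip(0,20); o=robot.observe(); print('w',o['grip_width'],'f',o['grip_force'],o['contact_force'].round(1))
    for y in np.linspace(y0,y1,2+int(abs(y1-y0)/15))[1:]:
        robot.servo_line([*C,zt],60,down(np.radians(y))) if False else robot.movep([*C,zt],down(np.radians(y)))
    o=robot.observe(); print('after w',o['grip_width'],o['contact_force'].round(1),o['wrist_torque'].round(2))
    grip(.45); robot.servo_line([*C,200],150)
E
python3 - <<'E'
from dial import *
turn(-8,38.6)
print(robot.observe()['t']); grip(1.0)
im,info=snap('wrist','w3.png')
E
```

```text
w 0.151136453752797 f 19.96310591697693 [2.2 0.4 0.4]
after w 0.1511080725717915 [ 3.1 -0.7  5.2] [-0.18 -1.07 -0.01]
10.4167
```

View pics/w3.png

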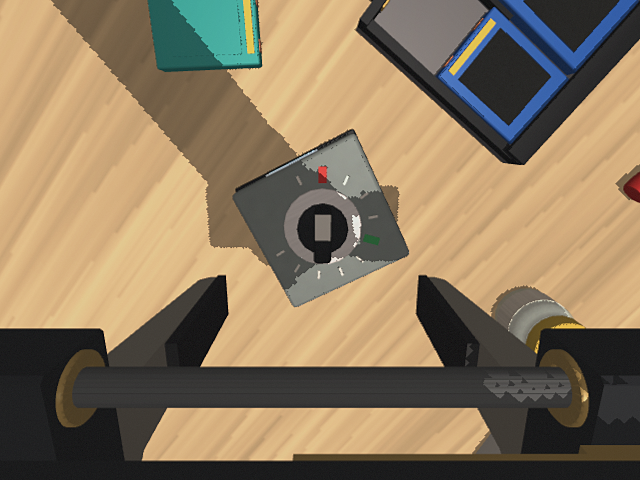

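The pointer at (323,228) points straight up at the red mark (322,174), so the dial is off. Next is the dock.

Run:
```python
from h import *
robot.movep([480,-15,300],down(np.pi/2)); print(robot.observe()['joints'].round(2))
im,info=snap('wrist','w4.png')
for n in('stop','lip','dock','pack'):
    for d in viewer.pinpoint(n,'wrist')[:4]:
        X=w(info,d['at']); print(n,X.round(1),round(d['confidence'],2),w2pix(info,X).round(0))
# predicted dock outline
```

```text
[ 0.84  0.22 -0.99  1.85  0.2   1.17  1.35]
stop [430.1 -16.4  15.3] 0.78 [323. 160.]
stop [ 548.6 -132.9   13.6] 0.28 [231. 256.]
lip [ 547.5 -305.7   49. ] 0.67 [ 77. 264.]
lip [586.7 -15.1  34.6] 0.62 [324. 290.]
dock [515.2 -11.2   3.6] 0.59 [327. 228.]
pack [ 322.7 -254.1    1.4] 0.96 [115.  64.]
pack [546.  -54.3  15.3] 0.9 [293. 254.]
pack [ 547.4 -131.5   15.5] 0.8 [232. 255.]
pack [553.1  96.1  14.6] 0.59 [412. 259.]
```

View pics/w4.png

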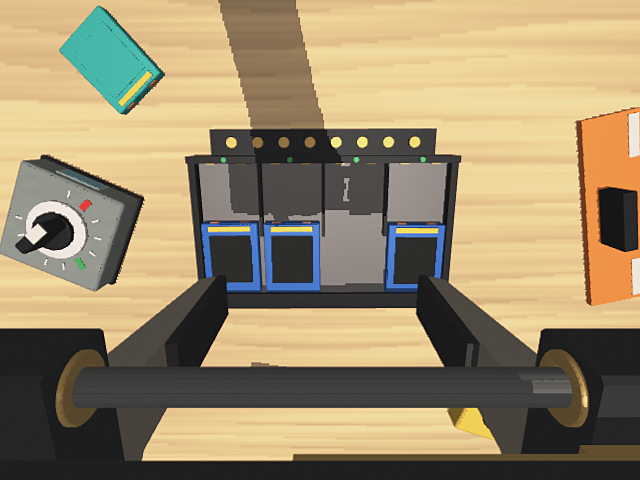

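Near-wall line is at row 158, with packs at (231,256), (292,256) and (415,257). I'll compute the dock yaw from the edges, then drag the packs with force feedback.

```bash
python3 - <<'E'
from h import *
info=viewer.camera_info('wrist')
f=lambda u,v,z:pix2w(info,(u,v),z).round(1)[:2]
print('wall top outer corners',f(187,157.5,34),f(460,156.5,34))
for p in((201,224),(259,224),(264,223),(319,223),(387,226),(443,225)): print(p,f(*p,28))
print('far wall outer',f(228,306,40),f(420,305,40))
E
cat > drag.py <<'E'
from h import *
ORI=down(np.pi/2)
def press(p,F=11,z0=45,zmin=22):
    robot.servo_line([p[0],p[1],z0],120); b=robot.observe()['contact_force'].copy()
    z=z0-12
    robot.servo_line([p[0],p[1],z],60)
    while True:
        f=robot.observe()['contact_force']-b
        if f[2]>F*.75 or z<zmin: break
        z-=.5 if f[2]<1 else .25; robot.servo_line([p[0],p[1],z],20)
    print('contact z',z,'tcp',robot.observe()['tcp_pos'].round(1),'f',f.round(1)); return z,b
def drag(p,d,dist,F=11):
    z,b=press(p,F); p=np.array(p,float); s=0
    while s<dist:
        st=min(4,dist-s); s+=st; q=p+np.array(d)*s
        robot.servo_line([q[0],q[1],z],60)
        f=robot.observe()['contact_force']-b
        z+=np.clip((f[2]-F)*.04,-.4,.4)
        print(int(s),round(z,2),f.round(1),end=' | ')
    print(); robot.servo_line([q[0],q[1],z+60],120)
E
```

```text
wall top outer corners [ 426.  -169.1] [425.5 139.8]
(201, 224) [ 504.3 -161.6]
(259, 224) [504.4 -92. ]
(264, 223) [503.2 -85.9]
(319, 223) [503.3 -20. ]
(387, 226) [507.1  61.8]
(443, 225) [506. 129.]
far wall outer [ 605.6 -133. ] [604.7 104.7]
```

Run:
```python
from drag import *
grip(0,20)
robot.movep([548,-127,90],ORI)
drag([548,-127],[-1,0],80)
print(robot.observe()['t'])
im,info=snap('wrist','w5.png')
```

```text
contact z 27.5 tcp [ 548.6 -127.    28.4] f [-2.  -0.5  8.6]
4 27.36 [-0.5 -0.5  7.6] | 8 27.28 [-0.9  0.1  9. ] | 12 27.18 [-0.5 -1.   8.4] | 16 27.08 [0.4 0.1 8.6] | 20 27.04 [0.2 0.5 9.9] | 24 27.01 [-0.  -0.2 10.3] | 28 26.95 [ 0.3 -1.2  9.5] | 32 26.93 [ 0.6 -0.4 10.6] | 36 26.96 [ 0.4  0.9 11.7] | 40 26.92 [ 0.2 -0.2 10. ] | 44 26.91 [ 0.8 -0.4 10.7] | 48 26.93 [-0.1  0.4 11.5] | 52 26.92 [ 0.6 -0.1 10.7] | 56 26.89 [-0.4 -0.1 10.3] | 60 26.89 [ 0.7  0.2 10.8] | 64 26.89 [-0.  -0.9 11.1] | 68 26.92 [-0.2 -0.2 11.7] | 72 26.92 [-0.1  0.2 11.1] | 76 26.91 [ 0.9 -0.3 10.7] | 80 26.9 [ 1.9  0.1 10.7] | 
24.65
```

View pics/w5.png

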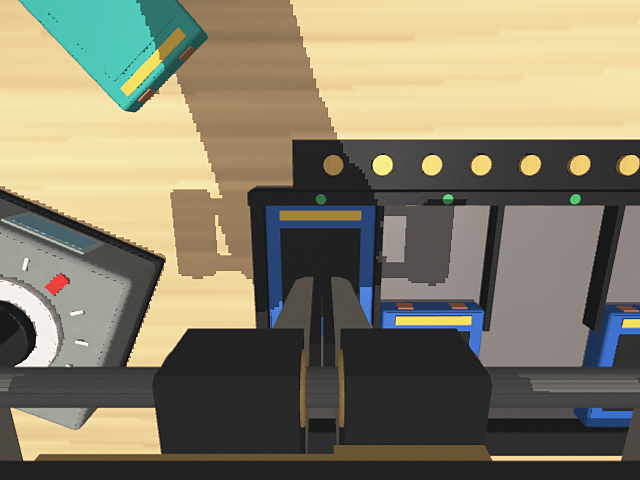

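Pack4 (stripe at (320,215)) is close to the wall and force is just starting to rise. I'll drag until resistance, continue with the others, and give pack4 a further nudge.

```bash
python3 - <<'E'
import re
s=open('drag.py').read()
s=s.replace("s=0\n","s=0;n=0\n").replace("        print(int(s)","        n=n+1 if f[0]>3 else 0\n        print(int(s)").replace("end=' | ')","end=' | ') if s>dist-30 else 0\n        if n>=2: break")
open('drag.py','w').write(s)
E
python3 - <<'E'
from drag import *
drag([475,-127],[-1,0],20,12)
for y in(-53,95.5):
    robot.movep([548,y,90],ORI)
    drag([548,y],[-1,0],94,12)
robot.movep([470,-15,280],ORI)
print(robot.observe()['t'])
im,info=snap('wrist','w6.png')
for n in('stop','lip','dock','pack'):
    for d in viewer.pinpoint(n,'wrist')[:4]:
        X=w(info,d['at']); print(n,X.round(1),round(d['confidence'],2))
E
```

```text
contact z 27.5 tcp [ 475.5 -127.    28.4] f [-1.6  1.3  9.1]
4 27.29 [1.6 0.7 6.8] | 8 27.07 [1.4 0.5 6.5] | 12 26.91 [3.6 0.9 7.9] | 16 26.76 [2.6 0.6 8.2] | 20 26.65 [3.6 0.6 9.4] | 
contact z 27.25 tcp [548.7 -52.9  28.5] f [-2.5 -0.2 10.6]
68 26.6 [ 0.7  0.2 12.3] | 72 26.66 [ 0.8  0.1 13.4] | 76 26.62 [ 1.5  1.4 11.1] | 80 26.57 [ 1.9  0.8 10.6] | 84 26.54 [ 3.1  0.6 11.3] | 88 26.5 [ 3.6 -0.1 11.1] | 
contact z 27.25 tcp [548.7  95.8  28.5] f [-2.7 -0.6 10. ]
68 26.68 [ 0.7 -0.1 12.5] | 72 26.72 [-0.1  0.  13. ] | 76 26.71 [ 0.4  0.4 11.8] | 80 26.67 [ 1.6 -0.3 11.1] | 84 26.62 [ 1.5  1.1 10.6] | 88 26.59 [ 1.7  0.4 11.3] | 92 26.54 [ 2.1 -0.5 10.8] | 94 26.51 [ 3.1 -0.7 11.1] | 
53.6667
stop [435.6 -18.1  13.5] 0.56
lip [ 734.4 -270.    -1. ] 0.44
dock [513.1 -16.1   1. ] 0.76
pack [ 474.2 -132.2   13.3] 0.86
pack [ 317.3 -252.8    0.4] 0.85
pack [474.4 -52.9  13. ] 0.66
pack [480.4  97.4  15.8] 0.59
```

View pics/w6.png

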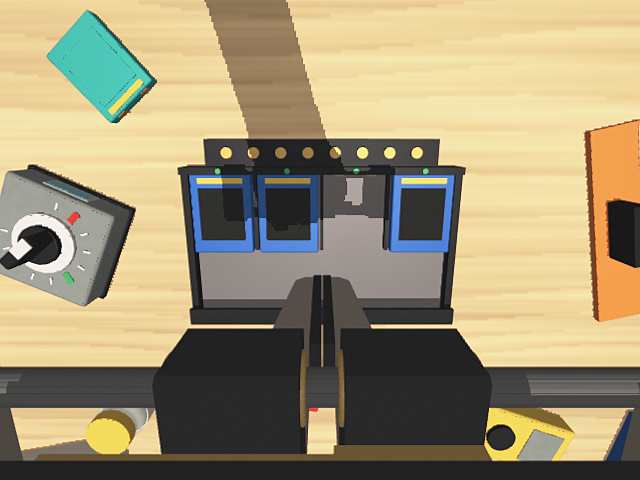

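All three packs sit near the wall (far edges at row ~251). Checking numerically, and fetching the retainer's view.

Run:
```python
from h import *
info=viewer.camera_info('wrist')
f=lambda u,v,z:pix2w(info,(u,v),z).round(1)[:2]
im=cv2.cvtColor(cv2.imread('pics/w6.png'),cv2.COLOR_BGR2HSV)
m=((im[...,0]>105)&(im[...,0]<125)&(im[...,1]>120))
for c in((195,250),(262,316),(395,445)):
    cols=range(c[0]+5,c[1]-5,3); far=np.median([np.where(m[150:300,k])[0].max()+151 for k in cols]); near=np.median([np.where(m[150:300,k])[0].min()+150 for k in cols])
    xs=np.where(m[240])[0]; xs=xs[(xs>c[0]-8)&(xs<c[1]+8)]
    print('far',far,f(np.mean(c),far,28),'near',near,f(np.mean(c),near,28),'yrange',f(xs.min(),240,28)[1],f(xs.max()+1,240,28)[1])
print('wall top edges', f(180,167,34),f(464,167,34),'lip edges',f(200,298,40),f(440,298,40), f(190,324,40),f(452,324,40),'floor-lip',f(300,298,12))
robot.movep([495,330,300],down(0.2)) if kin.ik([495,330,300],down(0.2)) is not None else print('noik')
im,info=snap('wrist','w7.png'); o=robot.observe(); print(o['t'],o['joints'].round(2))
for n in('rib','retainer'):
    for d in viewer.pinpoint(n,'wrist')[:3]:
        X=w(info,d['at']); print(n,X.round(1),round(d['confidence'],2),w2pix(info,X).round(0))
```

```text
far 252.0 [ 522.8 -130.7] near 175.0 [ 433.9 -124.9] yrange -162.8 -92.1
far 252.0 [522.7 -53.1] near 175.0 [433.8 -51.2] yrange -86.3 -19.2
far 252.0 [522.5  99.9] near 175.0 [433.6  93.8] yrange 63.0 133.6
wall top edges [ 424.9 -168.9] [424.4 139.4] lip edges [ 575.5 -157.5] [575.1 123.9] [ 609.  -172.2] [608.6 140.9] floor-lip [587.5 -42. ]
55.7333 [-0.02  0.43 -0.84  1.6   0.34  1.25 -0.72]
rib [499.1 334.5  43.1] 0.85 [326. 201.]
retainer [567.  563.1   4.3] 0.95 [428.   5.]
retainer [495.2 347.3   2.4] 0.57 [325. 185.]
```

View pics/w7.png

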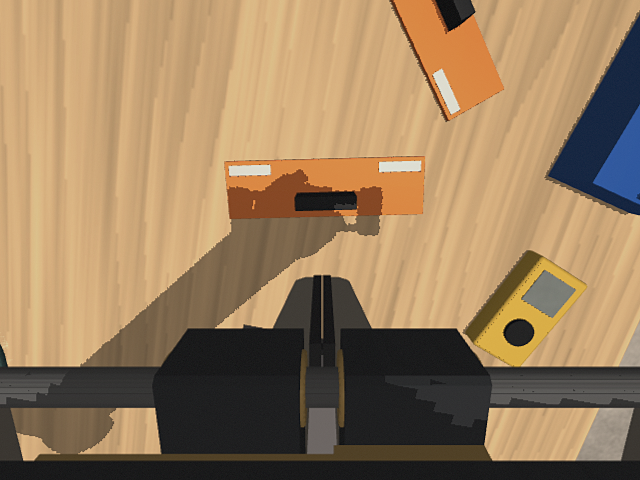

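The packs are home: near ends at x≈433.8 and far ends at 522.7 agree across lanes. The retainer's dashed edge runs (225,161)–(424,156) and its rib top is at about (326,200). Next I'll compute its pose and take a closer look, aligned.

```bash
cat > ret.py <<'E'
from h import *
def pose(info,im):
    "plate centre, yaw (its x axis), from the orange blob and the white dashes"
    hsv=cv2.cvtColor(im,cv2.COLOR_RGB2HSV);
    return hsv
def tool(c,yaw,tilt,px,pz):
    """tool pose when plate bottom point (px,pz in plate xz) lies at world c, plate x at yaw, +x edge down by tilt;
    grasp at plate (-12,0,g)"""
    Rp=Rn.from_euler('z',yaw)*Rn.from_euler('y',tilt)
    tcp=np.array(c)+Rp.apply(np.array([-12-px,0,22.0-pz]))
    return tcp,(Rp*Rn.from_matrix(np.array([[0,1,0],[1,0,0],[0,0,-1.]]))).as_rotvec()
E
python3 - <<'E'
from ret import *
info=viewer.camera_info('wrist')
c=[pix2w(info,p,10)[:2] for p in((225,161),(424,156),(423,213),(231,219))]
c=np.array(c);print(c.round(1), [np.linalg.norm(c[i]-c[i-1]).round(1) for i in range(4)])
ctr=c.mean(0); d=(c[0]+c[1]-c[2]-c[3]); e=c[1]-c[0]+c[2]-c[3]; print(ctr,np.degrees(np.arctan2(d[1],d[0])),np.degrees(np.arctan2(e[1],e[0])))
yaw=np.arctan2(e[1],e[0])+np.pi/2
p,r=tool([*ctr,0],yaw,0,0,0); print(p,np.degrees(yaw))
grip(.6)
robot.movep([p[0],p[1],170],r); print(robot.observe()['joints'].round(2))
im,info=snap('wrist','w8.png')
print('pred rib top corners',[w2pix(info,[*(ctr+Rn.from_euler('z',yaw).apply([x,y,0])[:2]),50]).round(0) for x in(-20,-4) for y in(-35,35)])
for n in('rib','retainer'):
    for d in viewer.pinpoint(n,'wrist')[:1]: print(n,w(info,d['at']).round(1))
E
```

```text
[[372.1 352.6]
 [604.2 405.2]
 [621.3 338.2]
 [388.8 283.7]] [np.float64(70.9), np.float64(238.0), np.float64(69.2), np.float64(238.8)]
[496.60527091 344.92509015] 103.99228698741862 12.99212512379325
[499.3030765  333.23227847  22.        ] 102.99212512379326
[ 0.1   0.71 -1.08  1.72  0.69  1.14  0.61]
pred rib top corners [array([313., 276.]), array([312., 190.]), array([332., 276.]), array([333., 190.])]
rib [497.9 331.2  40.8]
retainer [571.4 562.5   5.9]
```

View pics/w8.png

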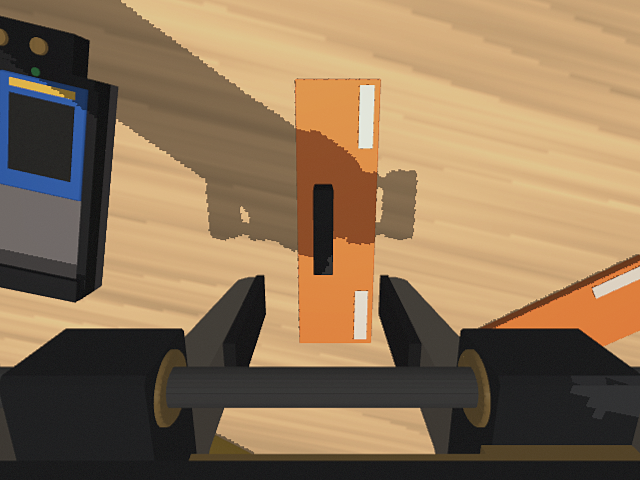

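The rib sits at (313–333, 184–275), matching the prediction and centred between the fingers. I'll grasp it, first checking that the fitting poses are reachable.

```bash
cat >> ret.py <<'E'
DX,DY=517.,-15.
def fit(xd,zd,tilt):
    "tool pose with the plate's dashed bottom edge at dock x xd, height zd"
    return tool([DX+xd,DY,zd],0,np.radians(tilt),35,0)
E
python3 - <<'E'
from ret import *
for a in((62,120,20),(62,60,20),(64,15,20),(80,14,20),(80,13,0),(80,90,0)):
    p,r=fit(*a); q=kin.ik(p,r); print(a,p.round(0),None if q is None else q.round(2))
o=robot.observe(); P=o['tcp_pos'].copy(); r0=o['tcp_rot']
robot.servo_line([P[0],P[1],24],100)
grip(0,60); o=robot.observe(); print('w',o['grip_width'],o['grip_force'],o['contact_force'].round(1))
robot.servo_line([P[0],P[1],160],100)
o=robot.observe(); print('w',o['grip_width'],o['grip_force'],o['contact_force'].round(1),o['wrist_torque'].round(2))
p,r=fit(60,130,0); robot.movep(p,r)
p,r=fit(60,90,20); robot.movep(p,r)
o=robot.observe(); print(o['t'],'w',o['grip_width'],o['grip_force'],o['contact_force'].round(1),o['wrist_torque'].round(2),o['joints'].round(2))
snap('wrist','w9.png');snap('scene','s9.png')
a=cv2.imread('pics/w9.png');b=cv2.imread('pics/s9.png')
cv2.imwrite('pics/c9.png',cv2.resize(np.hstack([a,b]),(800,300),interpolation=cv2.INTER_AREA))
E
```

```text
(62, 120, 20) [542. -15. 157.] [ 0.42  0.66 -0.65  1.62  0.32  1.34 -0.32]
(62, 60, 20) [542. -15.  97.] [ 0.39  0.73 -0.61  1.65  0.36  1.25 -0.34]
(64, 15, 20) [544. -15.  52.] [ 0.37  0.79 -0.58  1.66  0.38  1.18 -0.35]
(80, 14, 20) [560. -15.  51.] [ 0.36  0.81 -0.57  1.62  0.39  1.2  -0.35]
(80, 13, 0) [550. -15.  35.] [ 0.44  0.65 -0.6   1.93  0.55  0.72 -0.49]
(80, 90, 0) [550. -15. 112.] [ 0.51  0.55 -0.7   1.9   0.46  0.86 -0.42]
w 0.167163823805404 59.999953508377075 [-0.4  1.2  1.5]
w 0.17043693941891394 59.998982548713684 [-0.3 -0.9 -2.5] [ 0.08 -0.19 -0.03]
63.675 w 0.17350168179578912 59.99914884567261 [-0.7  0.  -1.7] [-0.05 -0.53  0.  ] [ 0.44  0.71 -0.69  1.64  0.38  1.31 -0.36]
```

View pics/c9.png

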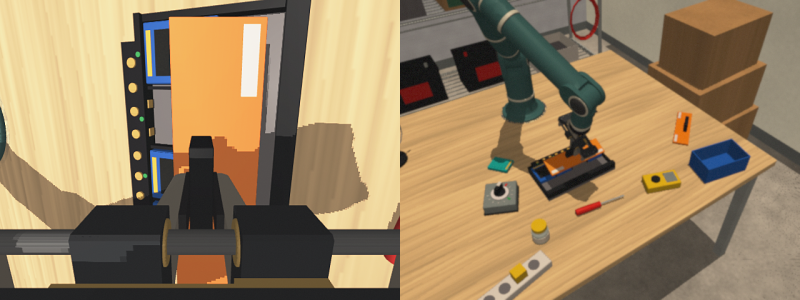

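The plate is held, tilted with its dashed edge toward the lip; its visible far corner is at about (427,26) full-res. I'll check that against the predicted pose, then descend with force guards.

Run:
```python
from ret import *
info=viewer.camera_info('wrist'); o=robot.observe()
Rt=Rn.from_rotvec(o['tcp_rot'])
def pl(x,y,z): return o['tcp_pos']+Rt.apply([y,x+12,-(z-22)])
for c in((35,120,10),(-35,120,10),(35,-120,10)): print(c,w2pix(info,pl(*c)).round(0),pl(*c).round(1))
im=cv2.imread('pics/w9.png'); h=cv2.cvtColor(im,cv2.COLOR_BGR2HSV); m=(h[...,0]<16)&(h[...,1]>140)&(h[...,2]>120)
for r in(22,26,30,60,120,200): x=np.where(m[r,240:460])[0]; print(r,(x.min()+240,x.max()+240) if len(x) else None)
```

```text
(35, 120, 10) [432.  25.] [579.7 106.5  99.9]
(-35, 120, 10) [271.  25.] [513.9 106.3 123.7]
(35, -120, 10) [402. 470.] [ 580.3 -133.5   99.7]
22 None
26 None
30 (np.int64(270), np.int64(427))
60 (np.int64(271), np.int64(425))
120 (np.int64(273), np.int64(422))
200 (np.int64(275), np.int64(417))
```

The prediction agrees to within a few pixels. Descending, sliding under the lip and levelling.

Run:
```python
from ret import *
T=20
def go(xd,zd,t,feed=40):
    p,r=fit(xd,zd,t); robot.servo_line(p,feed,r); o=robot.observe(); return o['contact_force']-b,o
b=robot.observe()['contact_force'].copy()
go(64,40,T,80)
for z in(30,24,20,18,17,16,15,14,13,12,11):
    f,o=go(64,z,T); 
    if f[2]>3: break
print('floor at',z,f.round(1)); z+=1.5
for x in np.arange(65,90,1.):
    f,o=go(x,z,T)
    if x>70 and (f[0]<-4): break
    if f[2]<-8 or f[2]>15: print('odd',x,f.round(1)); break
print('far wall at',x,f.round(1),'w',o['grip_width'],o['t'],'tcp',o['tcp_pos'].round(1))
snap('wrist','w10.png');snap('scene','s10.png')
a=cv2.imread('pics/w10.png');c=cv2.imread('pics/s10.png')[180:360,420-240:420+0]
cv2.imwrite('pics/c10.png',np.hstack([cv2.resize(a,(400,300)),cv2.resize(c,(400,300))]))
```

```text
floor at 13 [-2.4 -1.8  6.8]
far wall at 83.0 [-5.5 -0.2  2.6] w 0.17027492772092329 71.75 tcp [561.6 -15.   51.2]
```

View pics/c10.png

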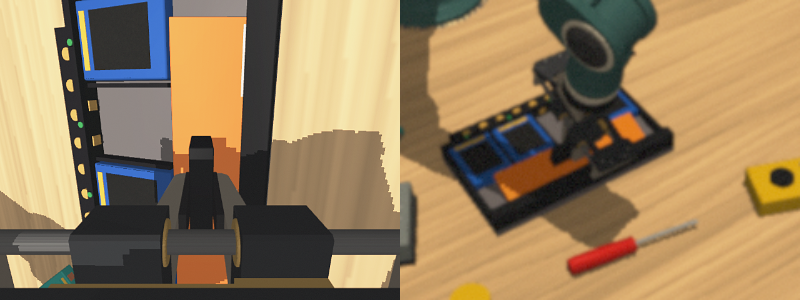

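The dashed edge is under the lip and touching the far wall. Backing off 1.5 mm and levelling.

Run:
```python
from ret import *
p0=robot.observe()
b=np.array([-.7,0,-1.7])
def go(xd,zd,t,feed=30):
    p,r=fit(xd,zd,t); robot.servo_line(p,feed,r); o=robot.observe(); return o['contact_force']-b,o
f,o=go(81.3,14.5,20); print(f.round(1))
for t in(17,14,11,8,6,4,2,1,0):
    f,o=go(81.3,14.5,t); print(t,f.round(1),o['wrist_torque'].round(2))
    if np.abs(f).max()>20: print('stop');break
else:
    for z in(14,13.5,13,12.5,12):
        f,o=go(81.3,z,0); print(z,f.round(1),o['wrist_torque'].round(2))
        if f[2]>6: break
print(o['t'],o['grip_width'],o['tcp_pos'].round(1))
```

```text
[-1.6  0.6 -0.9]
17 [-1.4  0.9 -1.2] [ 0.06  0.09 -0.05]
14 [-2.3  0.8 -0.7] [ 0.05  0.28 -0.05]
11 [-1.4  0.6  0.2] [ 0.03  0.39 -0.04]
8 [ 0.2  0.2 -0.6] [-0.06 -0.33 -0.05]
6 [ 0.3 -0.4 -1.3] [-0.02 -0.25 -0.02]
4 [ 1.4 -0.3 -0.7] [-0.07 -0.2  -0.03]
2 [ 1.   0.6 -1. ] [-0.02 -0.12 -0.01]
1 [ 0.7 -0.8  0. ] [-0.07 -0.09 -0.04]
0 [ 1.   0.1 -0.1] [-0.05 -0.06  0.02]
14 [ 1.1  0.8 -0.2] [-0.04 -0.07 -0.  ]
13.5 [-2.1  0.3  5.8] [-0.11  0.32 -0.06]
13 [-2.4 -1.3 11.1] [-0.16  0.7  -0.05]
75.1 0.17105375344647958 [551.5 -15.   36. ]
```

Run:
```python
from ret import *
grip(.32); p=robot.observe()['tcp_pos'].copy(); robot.servo_line([p[0],p[1],130],80)
robot.movep([470,-15,280],down(np.pi/2))
im,info=snap('wrist','w11.png'); print(robot.observe()['t'])
for n in('retainer','rib','pack'):
    for d in viewer.pinpoint(n,'wrist')[:4]: print(n,w(info,d['at']).round(1),round(d['confidence'],2))
h=cv2.cvtColor(im,cv2.COLOR_RGB2HSV); m=(h[...,0]<16)&(h[...,1]>140)&(h[...,2]>60); m[:,520:]=0;m[300:]=0
ys,xs=np.where(m); print('bbox',xs.min(),xs.max(),ys.min(),ys.max())
for c in(210,240,280,380,420): 
    r=np.where(m[:,c])[0]; print(c,r.min(),r.max(),pix2w(info,(c,r.min()),22).round(1)[:2],'z28:',pix2w(info,(c,r.min()),28).round(1)[0])
```

```text
78.3083
retainer [563.7 -15.1  13.7] 0.56
retainer [ 510.4 -320.8    1.7] 0.35
rib [546.  -16.5  56.2] 0.87
pack [474.5 -53.9  13. ] 0.85
pack [ 319.  -251.8    1.7] 0.84
pack [ 474.5 -132.1   14.5] 0.83
pack [482.8  99.3  16.9] 0.76
bbox 67 423 87 299Traceback (most recent call last):
  File "<stdin>", line 10, in <module>
    return umr_minimum(a, axis, None, out, keepdims, initial, where)
ValueError: zero-size array to reduction operation minimum which has no identity
```

View pics/w11.png

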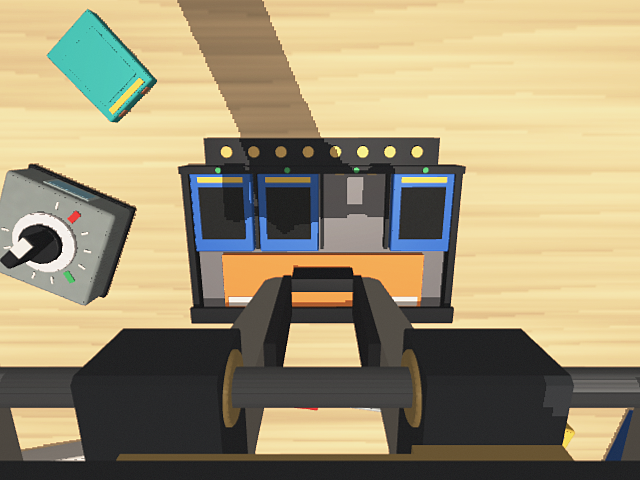

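The plate lies flat with its near edge at row 254 (parallel to the packs), the dashes at row 300 are under the lip, and the packs are still home at row 251. Now the dial to green.

Run:
```python
from dial import *
robot.movep([505,-320,200],down(np.radians(38.6)))
turn(38.6,-67.1)
print(robot.observe()['t']); grip(1.0)
snap('wrist','w12.png')
robot.movep([420,-200,300],down(np.radians(90)))
im,info=snap('top','t12.png')
cv2.imwrite('pics/c12.png',np.hstack([cv2.resize(cv2.imread('pics/w12.png'),(400,300)),cv2.resize(cv2.imread('pics/t12.png')[170:320,290:490],(400,300))]))
```

```text
w 0.14655469824698356 f 19.99761611223221 [0.3 1.4 1.1]
after w 0.15045916877508356 [6.3 0.5 1.3] [ 0.16 -1.45 -0.02]
85.8333
```

View pics/c12.png

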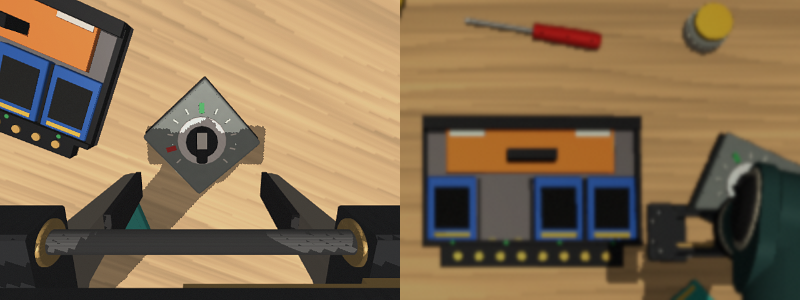

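The pointer at (202,141) points straight at the green mark (202,108). The plate and packs are in place and the robot is clear, so I'm handing in.

```bash
python3 -c "
from h import *
print(robot.job_done())"
```

```text
the job is handed in; nothing more can be done
None
```

I handed the job in after about 87 s of robot time; no verdict came back. The final pictures show the dial taken to red and then green, packs 1, 3 and 4 home (pack2 was absent), the retainer flat under the lip, and the robot clear.

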